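Bolt the larger sample case shut

TASK

Two white steel sample cases stand in the safety cabinet, each with a barrel bolt on its lid. Lock the larger case: slide its bolt fully across by the upright handle, towards the keeper, then turn the handle down into the notch in the channel wall so that it lies flat. Leave the smaller case's bolt as it is.

Things in the scene. Friction and masses are not known exactly. Their poses are not given: they have to be found in the camera images.
- big_case: The larger white case, 180 (x) x 260 (y) x 110 mm high, fixed; origin at the centre of its underside, z up. On its flat top the bolt lies along y at x = 0, axis 16 mm above the top, in a channel of two walls 34 mm tall, 6 mm thick, centred at x = -12 and 12 mm, y = -71 to 62 mm. The bolt slides to +y, to the keeper (arch at y = 79 to 97 mm, 31 mm tall), against about 2 N and stays where left.
- big_knob (a point): Centre of the ball knob (20 mm) on the larger case's bolt handle, a 10 mm rod; 55 mm from bolt axis to knob centre. Starts upright (0 to 6 degrees towards +x), at y = -50 to -25 mm in the case's frame, 71 mm above its top. Turns about the bolt from upright to 80 degrees over to +x, with light friction (about 0.6 N at the knob), and stays where left.
- big_notch (a point): Where the knob's centre lies when home: bolt across, handle fully down. Fixed to the larger case at x = 54, y = 30, z = 135 mm in its frame. The notch is a 32 mm gap (y = 14 to 46 mm) in the channel's +x wall; only there can the handle turn down, elsewhere the wall stops it within about 15 degrees. The bolt's travel stops 4 mm past the notch's middle.
- small_knob (a point): Centre of the ball knob (14 mm) of the smaller case's bolt handle, also upright, about 121 mm above the bench. The smaller case is 130 x 180 x 70 mm high with a like bolt about 0.7 of the size. Not to be worked: this knob must stay within 15 mm of where it starts.

How it is judged:
On the way:
1. the larger case's bolt is slid across until its handle is level with the notch (within 12 mm of its middle) (y of big_knob in the frame of big_case between 0.018 and 0.042 m), for 0.1 s.
At the end, for the whole second after the job is handed in: The larger case's handle lies down in the notch, its knob's centre within 20 mm of big_notch, and the smaller case's knob is within 15 mm of where it was (distance between big_knob and big_notch below 0.02 m and distance of small_knob from where it was at the start of the episode below 0.015 m); the robot touches nothing.
It fails at once if the smaller case's bolt handle is moved by more than 15 mm (distance of small_knob from where it was at the start of the episode above 0.015 m).
It also fails if it takes over 40 s, if anything falls off the work surface, if the arm or the gripper's body presses on something with over 40 N, if the wrist force passes 120 N, or if a joint passes its speed limit or range.

ROBOT

A 7-joint arm with a two-finger parallel gripper is mounted at the origin on the work surface. World frame = base frame: x ahead of the robot, y to its left, z up, the work surface at z = 0. Lengths are in m, angles in rad, forces in N, time in s.
With the tool pointing down it reaches from about 0.35 to 0.9 m from the base axis. Payload 7.2 kg.
Tool frame: the origin (TCP) lies on the centre line of the jaws, within the pads' length; the fingertips stand 22 mm ahead of it and the grasp point (between the pads) lies 3 mm ahead of it; z points along the fingers, y is the line along which they close (so a half turn about z gives the same grasp; the last joint's range is limited). The gripper opens to 85 mm and grips with 20 to 120 N. Pads are 22 mm wide; open, the fingers measure 114 mm over their backs; the gripper's body (76 mm by 85 mm) begins 54 mm behind the grasp point. The pads swing forward as they close: fully open they stand 13 mm farther back than shut.
Start: joints at [1.247, 0.411, -0.013, 1.596, 0.006, 1.134, -0.082], TCP at [0.158, -0.605, 0.253] pointing down, gripper open.
Joint ranges: [-2.95, 2.95], [-0.29, 1.99], [-1.47, 1.44], [0.14, 2.54], [-1.03, 4.17], [0.13, 1.85], [-2.86, 2.86]. Speed limits (rad/s): [2.39, 2.39, 3.01, 3.01, 3.14, 3.14, 3.14].

INTERFACE

Orientations are given as a 3x3 rotation matrix whose columns are the frame's x, y, z axes.
In Python, from cell import ctrl, camera, camera_model, job, finder gives the robot as it stands.
- The arm moves only by the shell command python3 -m pendant 'ROWS' [OPENING] [FORCE]. ROWS is JSON, a list of rows, each a list of 2 entries, a list of its own where there are three numbers: the shift along the world's x, y, z in units of 25 mm (1.0 is 25 mm), then the turn, a rotation vector about the world's x, y, z in units of 10 degrees (1.0 is 10 degrees). A call has 1 to 12 rows; each row is the pose to reach, as a shift and turn from the pose commanded when the call began; what a row does not reach only later rows make up. A row lasts 1/8 s, in which the tool goes at most 62.5 mm and 10.7 degrees, less where a joint would pass 70% of its speed; a pose out of reach is approached as far as the arm can. A call with a gripper value outside its range is refused whole. OPENING is the gripper command: -1 is shut, 1 is fully open, values between are in proportion, set as the call begins (- or left out, the last holds). The fingers move at their own pace and stop on an object; FORCE is the grip in N (left out, the last holds). Time passes only in rows, so rows that repeat a pose let the fingers close. It gives the time, the measured TCP pose, the force, the opening and the grip force at its end, in the units of the state.
- ctrl.observe(): the state, without advancing time (a new reading comes with each control period).
- camera(name): name is "side" or "top" or "wrist"; returns the picture (480x640x3 uint8, blue, green, red); there is no depth.
- camera_model(name): a dict with "fx", "fy", "cx", "cy" (pixels), "world_to_cam" (4x4, takes a point from world to camera coordinates). Camera axes: x right, y down, z forward; pixel columns grow to the right and rows downward; lengths in m; the calibration is good to about 2 mm. A picture is of the moment at which its call begins: read the wrist's pose just before it. camera_model takes no time and is no camera call; for the wrist camera it gives the pose at the moment of the call.
- job.hand_in(): hands the job in; it is judged then, once.
Trained networks look in the newest picture that a camera, given by its name, has taken for a name from the list of things; names that differ only in an ending like _2 or _b are one class to them, and where a whole thing is asked for, a point or a joint stands for the part that bears it (a point fixed in the world has none). Each returns a list of dicts, best first, with "confidence" (0 to 1); they miss things now and then, are a little off and sometimes report something else, mostly with a low value. They report only what shows in the picture. A call takes as long as a camera call.
- finder.cut_out(camera, query): "mask" (480x640 bool, what is visible of it) and "bbox" ([left, top, width, height] in pixels, round what is visible of it).
The state is a dict: "clock": time; "q": joint angles; "joint_velocities": joint speeds; "effort": joint torques, N m; "ee_pos": TCP position; "ee_rot": TCP orientation; "wrist_force": force on the tool from outside, world axes, zero at the start; "wrist_torque": the same for the moment, N m; "gripper_width": opening from 0.0 (shut) to 1.0 (fully open); "gripper_force": force on a finger pad.
Only numpy, scipy, OpenCV 4.12 (cv2) and the standard library are available. Lean on these libraries where they do the work, as an engineer would, in place of code of your own. Each camera call takes 0.05 s, during which the arm holds its last target. There are 200 camera calls.

## Working session

There is one attempt and no reset: what is moved stays moved. The work goes in short steps, Python scripts to look and compute and a shell command to move; the robot and the scene stay as the last step left them, time stands still between calls to the robot, and variables do not carry over. Pictures are saved under pics/ and viewed, at most 10 in all, crops included, and the job is handed in when it is done.

```bash
mkdir -p pics
python3 - <<'E'
from cell import ctrl,camera,camera_model,finder
import cv2,numpy as np
s=ctrl.observe();print(s['clock'],s['ee_pos'],np.round(s['ee_rot'],3).tolist(),s['gripper_width'])
ims=[]
for c in ['side','top']:
    im=camera(c);m=camera_model(c);ims.append(im)
    print(c,m['fx'],m['cx'],m['cy'],np.round(m['world_to_cam'],4).tolist())
    for q in ['big_case','big_knob','small_knob']:
        for d in finder.cut_out(c,q)[:2]:
            ys,xs=np.nonzero(d['mask']);print(c,q,round(d['confidence'],2),d['bbox'],xs.mean().round(1),ys.mean().round(1))
    cv2.imwrite(f'pics/{c}0.png',im)
E
```

```text
0.0 [ 0.15796224 -0.60421727  0.25242392] [[0.967, 0.253, -0.001], [0.253, -0.967, 0.002], [-0.0, -0.002, -1.0]] 1.0001098384157672
side 538.4538152641094 315.21533296100176 240.11624461607047 [[-0.9936, -0.1128, 0.0025, 0.5683], [-0.0781, 0.6715, -0.7369, 0.1675], [0.0814, -0.7324, -0.676, 0.9149], [0.0, 0.0, 0.0, 1.0]]
side big_case 0.78 [214.9, 307.9, 173.1, 172.1] 294.4 401.1
side big_knob 0.84 [273.3, 332.6, 16.3, 32.3] 283.2 344.8
side small_knob 0.5 [336.9, 160.4, 7.3, 18.1] 341.7 167.8
top 483.6358545881165 319.3278852840027 248.94636727757916 [[0.022, -0.9997, -0.0043, -0.0227], [-0.9862, -0.021, -0.164, 0.5632], [0.1639, 0.0078, -0.9865, 0.9621], [0.0, 0.0, 0.0, 1.0]]
top big_case 0.73 [119.2, 175.8, 154.5, 125.5] 197.8 238.2
top small_knob 0.46 [454.5, 250.3, 6.6, 6.7] 457.4 252.0
```

View pics/side0.png

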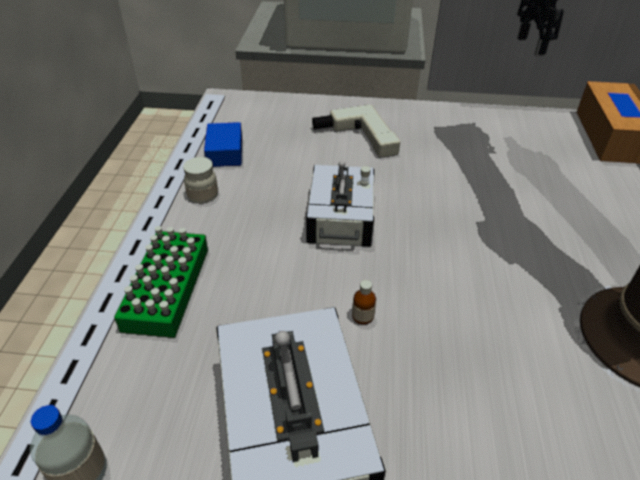

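View pics/top0.png

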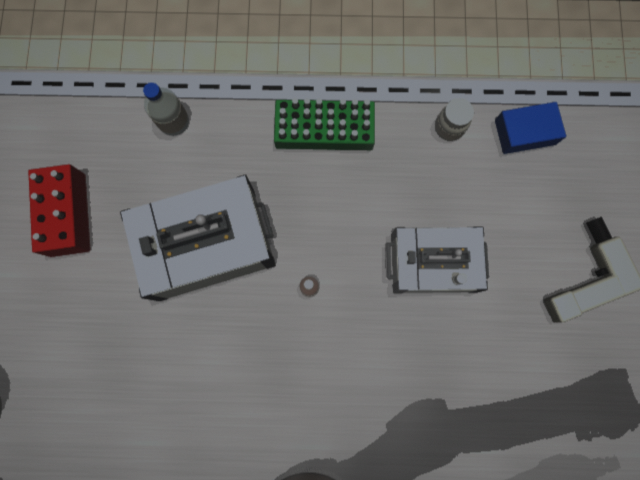

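The side view shows the larger case's knob at about (282,338) and the keeper at (303,450). In the top view the knob is at (201,219), the keeper at (148,246), and the lid corners at about (122,210), (247,177), (272,262) and (143,297). The smaller case's knob is near (459,253) in the top view, well away.

```bash
cat > h.py <<'E'
import numpy as np
from cell import camera_model
from scipy.optimize import least_squares
def proj(m,P):
    P=np.atleast_2d(P);c=P@m['world_to_cam'][:3,:3].T+m['world_to_cam'][:3,3]
    return np.c_[m['fx']*c[:,0]/c[:,2]+m['cx'],m['fy']*c[:,1]/c[:,2]+m['cy']]
def W(p,L):
    L=np.atleast_2d(L);c,s=np.cos(p[2]),np.sin(p[2])
    return L@np.array([[c,-s,0],[s,c,0],[0,0,1]]).T+[p[0],p[1],0]
E
python3 - <<'E'
from h import *
import cv2
for c in ('side','top'):
    m=camera_model(c); m['world_to_cam']=np.array(m['world_to_cam'])
    globals()[c]=m
C=lambda a,b:[a*.09,b*.13,.11]
T=[(C(1,1),(122,210)),(C(1,-1),(247,177)),(C(-1,-1),(272,262)),(C(-1,1),(143,297))]
S=[(C(1,-1),(218,327)),(C(-1,-1),(335,308)),(C(-1,1),(381,470))]
f=lambda p:np.r_[(proj(top,W(p,[a for a,_ in T]))-[b for _,b in T]).ravel(),(proj(side,W(p,[a for a,_ in S]))-[b for _,b in S]).ravel()]
r=least_squares(f,[.55,.25,.25]);p=r.x;print(p,np.degrees(p[2]),np.round(r.fun.reshape(-1,2),1).tolist())
k=least_squares(lambda X:np.r_[proj(top,X)[0]-(201,219),proj(side,X)[0]-(282,338)],[.55,.2,.18])
print('knob',k.x,k.fun);c,s=np.cos(p[2]),np.sin(p[2]);d=k.x[:2]-p[:2];print('local',d@[c,s],d@[-s,c])
print('notch',W(p,[.054,.03,.135]),'home up',W(p,[0,.03,.181]))
print('dirs x',c,s)
for n,m in(('top',top),('side',side)):
    im=cv2.imread(f'pics/{n}0.png')
    pts=[[a,b,.11] for a in(-.09,.09) for b in(-.13,.13)]+[[0,y,.141] for y in(.079,.097)]+[[x,y,.144] for x in(-.015,.015) for y in(-.071,.062)]+[[.054,.03,.135]]
    x0,y0=(100,150) if n=='top' else (200,290)
    z=cv2.resize(im[y0:y0+190,x0:x0+200],None,fx=3.8/1.9,fy=2,interpolation=2)if 0 else cv2.resize(im[y0:y0+190,x0:x0+200],None,fx=3,fy=3)
    for u,v in proj(m,W(p,pts)):
        cv2.circle(z,(int((u-x0)*3+1),int((v-y0)*3+1)),3,(0,0,255),-1)
    u,v=proj(m,k.x)[0];cv2.circle(z,(int((u-x0)*3+1),int((v-y0)*3+1)),3,(255,0,0),-1)
    cv2.imwrite(f'pics/{n}fit.png',z)
E
```

```text
[0.57742058 0.23330241 0.30389691] 17.41201008121504 [[-1.2, -0.8], [0.6, -3.0], [-0.9, -2.6], [-2.2, -0.3], [-0.3, -3.8], [1.3, -2.3], [3.3, 1.5]]
knob [0.59186776 0.20532475 0.18152708] [ 0.00178787 -0.02086791  0.01418908  0.00396979]
local 0.00541311329043902 -0.03101884128902159
notch [[0.61996895 0.27808675 0.135     ]] home up [[0.56844336 0.26192774 0.181     ]]
dirs x 0.9541776239793069 0.29924080921091667
```

View pics/topfit.png

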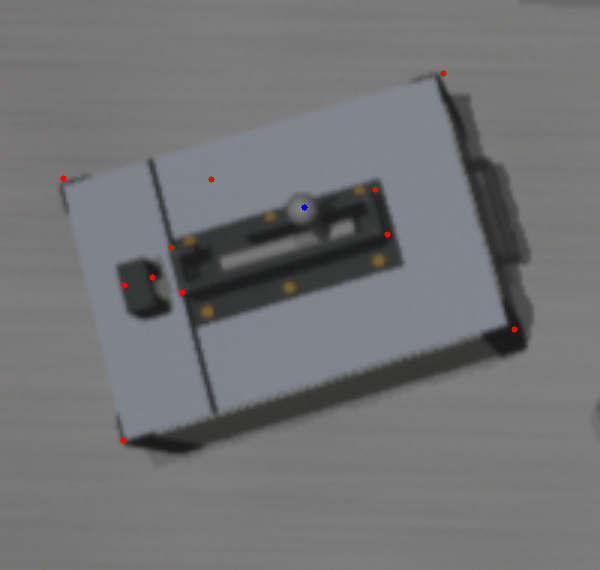

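View pics/sidefit.png

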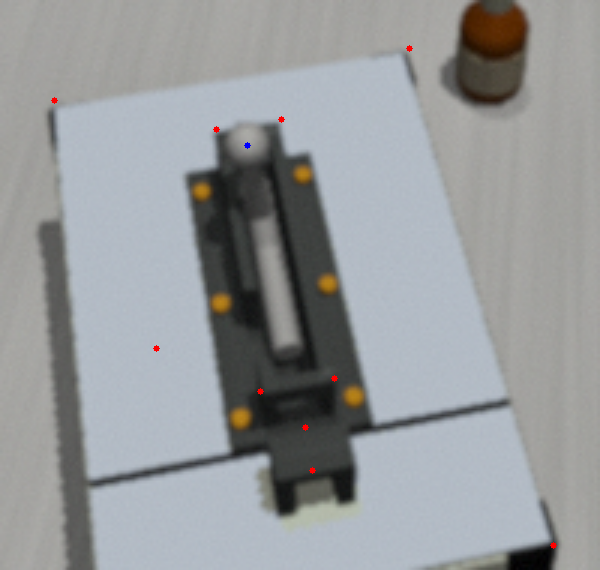

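The fit matches the picture to about 3 mm. The knob comes out at local (5, -31) mm and z 0.1815, which agrees with the data given. The fingers already close almost along the case's y, so I'll go above the knob.

```bash
python3 -m pendant '[[[6,12,0],[0,0,0.2]],[[6,12,0],[0,0,0.2]],[[6,12,0],[0,0,0.2]],[[6,12,0],[0,0,0.2]],[[6,12,0],[0,0,0.2]],[[6,12,0],[0,0,0.2]],[[12,22,0],[0,0,0.2]],[[12,22,0],[0,0,0.2]],[[12,22,0],[0,0,0.2]],[[12,22,0],[0,0,0.2]],[[12,22,0],[0,0,0.2]],[[12,22,0],[0,0,0.2]]]' 0.3 20
```

```text
clock: 1.9
ee_pos: [0.4594, -0.0514, 0.2535]
ee_rot: [[0.956, 0.292, 0.001], [0.292, -0.956, 0.001], [0.001, -0.001, -1.0]]
wrist_force: [0.3, -1.3, -0.4]
gripper_width: 0.656
gripper_force: 0.0
```

```bash
python3 -m pendant '[[[2.7,5.2,0],[0,0,0]],[[2.7,5.2,0],[0,0,0]],[[2.7,5.2,0],[0,0,0]],[[5.3,10.3,0],[0,0,0]],[[5.3,10.3,0],[0,0,0]],[[5.3,10.3,0],[0,0,0]],[[5.3,10.3,0],[0,0,0]]]' 0.3 20
python3 - <<'E'
from cell import camera,camera_model,ctrl,finder
import cv2,numpy as np
from h import *
s=ctrl.observe();m=camera_model('wrist');im=camera('wrist');print(s['ee_pos'])
m['world_to_cam']=np.array(m['world_to_cam'])
print(proj(m,[.592,.205,.1815]))
for d in finder.cut_out('wrist','big_knob')[:2]:print(d['confidence'],d['bbox'])
for u,v in proj(m,[.592,.205,.1815]):cv2.circle(im,(int(u),int(v)),3,(0,0,255),-1)
cv2.imwrite('pics/w1.png',im)
E
```

```text
clock: 2.78
ee_pos: [0.5905, 0.2027, 0.2527]
ee_rot: [[0.958, 0.288, -0.001], [0.288, -0.958, -0.001], [-0.001, 0.0, -1.0]]
wrist_force: [-1.4, -1.3, -0.3]
gripper_width: 0.648
gripper_force: 0.0
[0.59049932 0.20274713 0.25265256]
[[317.43964415 266.94940285]]
0.97 [297.5, 237.2, 31.9, 45.1]
```

View pics/w1.png

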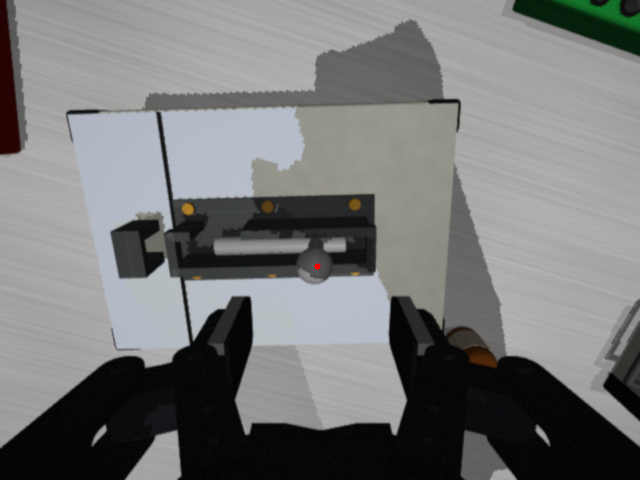

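The wrist view shows the projected knob (317,267) right on the ball at about (316,266), midway between the pads. I'll go down and grip.

```bash
python3 -m pendant '[[[0.06,0.09,-1.5],[0,0,0.05]],[[0.06,0.09,-2.75],[0,0,0.05]],[[0.06,0.09,-2.75],[0,0,0.05]],[[0.06,0.09,-2.75],[0,0,0.05]]]' 0.3 20; python3 -m pendant '[[[0,0,0],[0,0,0]],[[0,0,0],[0,0,0]],[[0,0,0],[0,0,0]],[[0,0,0],[0,0,0]],[[0,0,0],[0,0,0]],[[0,0,0],[0,0,0]]]' -1 20
```

```text
clock: 3.38
ee_pos: [0.5927, 0.204, 0.1861]
ee_rot: [[0.956, 0.293, 0.002], [0.293, -0.956, 0.0], [0.002, 0.0, -1.0]]
wrist_force: [-0.8, -0.4, 0.3]
gripper_width: 0.655
gripper_force: 0.0
clock: 4.12
ee_pos: [0.5928, 0.2054, 0.1857]
ee_rot: [[0.955, 0.295, 0.002], [0.295, -0.955, 0.001], [0.002, 0.0, -1.0]]
wrist_force: [0.6, 0.4, 6.2]
gripper_width: 0.212
gripper_force: 19.4
```

```bash
python3 -m pendant '[[[-0.15,0.5,0],[0,0,0]],[[-0.3,1,0],[0,0,0]],[[-0.45,1.5,0],[0,0,0]],[[-0.6,1.95,0],[0,0,0]],[[-0.75,2.4,0],[0,0,0]],[[-0.75,2.4,0],[0,0,0]],[[-0.75,2.4,0],[0,0,0]],[[-0.75,2.4,0],[0,0,0]]]'
python3 - <<'E'
from cell import camera,camera_model,finder
from h import *
import cv2
for n in('side','wrist'):
    im=camera(n);cv2.imwrite(f'pics/{n}2.png',im)
    if n=='side':cv2.imwrite('pics/s2.png',cv2.resize(im[290:480,180:420],None,fx=3,fy=3))
E
```

```text
clock: 5.12
ee_pos: [0.5736, 0.2662, 0.1856]
ee_rot: [[0.955, 0.296, 0.002], [0.296, -0.955, 0.002], [0.002, -0.001, -1.0]]
wrist_force: [-0.1, 2.1, 7.1]
gripper_width: 0.206
gripper_force: 19.6
```

View pics/wrist2.png

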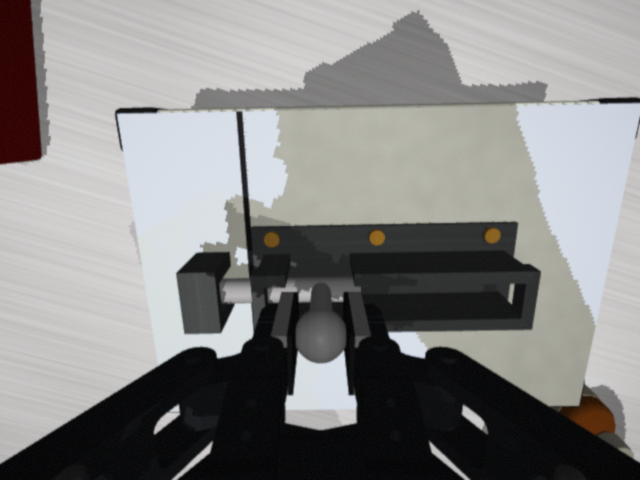

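The wrist view shows the knob at (320,333), level with the gap in the +x wall (columns about 290 to 350). I'll release, rise, and shift to the -x side with the fingers shut.

```bash
python3 -m pendant '[[[0,0,0],[0,0,0]],[[0,0,0],[0,0,0]],[[0,0,0],[0,0,0]],[[0,0,0],[0,0,0]],[[0,0,1],[0,0,0]],[[0,0,2],[0,0,0]],[[-0.6,-0.2,2],[0,0,0]],[[-1.15,-0.36,2],[0,0,0]]]' 0 && python3 -m pendant '[[[0,0,0],[0,0,0]],[[0,0,0],[0,0,0]],[[0,0,0],[0,0,0]],[[0,0,0],[0,0,0]],[[0,0,0],[0,0,0]],[[0,0,-1],[0,0,0]],[[0,0,-2],[0,0,0]],[[0,0,-2],[0,0,0]]]' -1 && python3 -m pendant '[[[0.4,0.12,0],[0,0,0]],[[0.8,0.25,-0.05],[0,0,0]],[[1.2,0.37,-0.1],[0,0,0]],[[1.65,0.51,-0.2],[0,0,0]],[[1.65,0.51,-0.2],[0,0,0]],[[1.65,0.51,-0.2],[0,0,0]]]'
python3 - <<'E'
from cell import camera
import cv2
im=camera('side');cv2.imwrite('pics/s3.png',cv2.resize(im[290:480,180:420],None,fx=3,fy=3))
E
```

```text
clock: 6.22
ee_pos: [0.5441, 0.2559, 0.2346]
ee_rot: [[0.956, 0.295, 0.0], [0.295, -0.956, -0.0], [0.0, 0.0, -1.0]]
wrist_force: [0.2, -0.4, 0.3]
gripper_width: 0.502
gripper_force: 0.0
clock: 7.22
ee_pos: [0.5437, 0.2554, 0.1828]
ee_rot: [[0.955, 0.295, -0.003], [0.295, -0.955, -0.002], [-0.004, 0.001, -1.0]]
wrist_force: [0.8, 1.2, 0.0]
gripper_width: 0.0
gripper_force: 0.0
clock: 7.98
ee_pos: [0.5858, 0.2689, 0.1794]
ee_rot: [[0.955, 0.295, -0.0], [0.295, -0.955, -0.0], [-0.0, -0.0, -1.0]]
wrist_force: [-0.6, -0.5, 0.2]
gripper_width: -0.0
gripper_force: 0.0
```

View pics/s3.png

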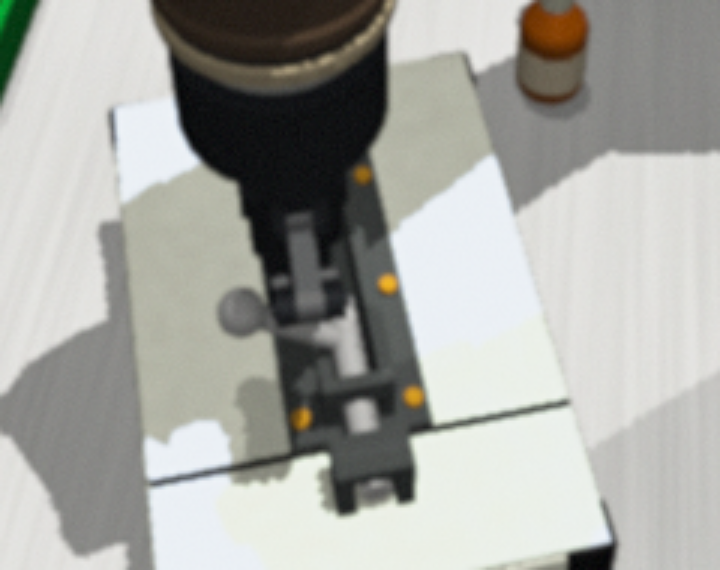

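The side view shows the handle leaning well over through the notch, with the knob at crop (240,312). I'll rise, move over the knob and press down.

```bash
python3 -m pendant '[[[0,0,0.8],[0,0,0]],[[0,0,1.6],[0,0,0]],[[0.6,0.18,1.6],[0,0,0]],[[1.15,0.35,1.6],[0,0,0]],[[1.15,0.35,1.2],[0,0,0]],[[1.15,0.35,0.8],[0,0,0]],[[1.15,0.35,0.4],[0,0,0]],[[1.15,0.35,0],[0,0,0]],[[1.15,0.35,-0.25],[0,0,0]],[[1.15,0.35,-0.45],[0,0,0]],[[1.15,0.35,-0.45],[0,0,0]]]'
```

```text
clock: 9.4
ee_pos: [0.6145, 0.2776, 0.1679]
ee_rot: [[0.955, 0.295, -0.001], [0.295, -0.955, -0.0], [-0.001, 0.0, -1.0]]
wrist_force: [1.1, 0.1, -0.8]
gripper_width: 0.004
gripper_force: 0.0
```

```bash
python3 -m pendant '[[[0,0,-0.08],[0,0,0]],[[0,0,-0.08],[0,0,0]]]' && python3 -m pendant '[[[0,0,1.5],[0,0,0]],[[0,0,3],[0,0,0]],[[0,-2.5,3.5],[0,0,0]],[[0,-5,3.5],[0,0,0]],[[0,-7,3.5],[0,0,0]],[[0,-7,3.5],[0,0,0]]]'
python3 - <<'E'
from cell import camera,camera_model
from h import *
import cv2
o=[]
for n,x0,y0 in(('side',180,290),('top',80,150)):
    m=camera_model(n);m['world_to_cam']=np.array(m['world_to_cam']);im=camera(n);z=cv2.resize(im[y0:y0+190,x0:x0+130 if n=='x' else x0+200],None,fx=2,fy=2)
    u,v=proj(m,[.620,.278,.135])[0];cv2.circle(z,(int((u-x0)*2),int((v-y0)*2)),2,(0,0,255),-1);o.append(z)
cv2.imwrite('pics/f4.png',np.hstack(o))
E
```

```text
clock: 9.65
ee_pos: [0.6148, 0.2778, 0.167]
ee_rot: [[0.956, 0.295, 0.001], [0.295, -0.956, 0.0], [0.001, -0.0, -1.0]]
wrist_force: [-0.5, -1.0, 4.4]
gripper_width: 0.0
gripper_force: 1.8
clock: 10.4
ee_pos: [0.6153, 0.0962, 0.2537]
ee_rot: [[0.958, 0.287, 0.0], [0.287, -0.958, -0.003], [-0.001, 0.003, -1.0]]
wrist_force: [-0.6, 0.3, -0.1]
gripper_width: 0.002
gripper_force: 0.0
```

View pics/f4.png

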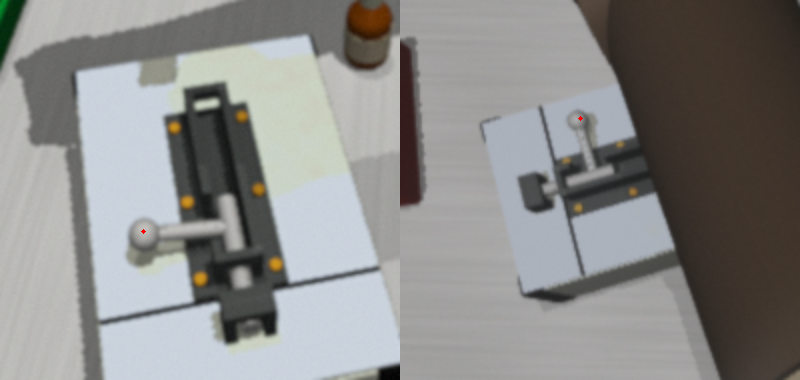

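Both views show the knob within about 2 px of the projected notch point, with the handle lying flat. The arm is clear and nothing is touching.

```bash
python3 -c "
from cell import job
print(job.hand_in())"
```

```text
the job is handed in; nothing more can be done
None
```

The larger case is locked and the job handed in: its bolt is fully across, the handle lies flat in the notch, and the smaller case's bolt was not touched; the hand-in returned no verdict.

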